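# Sort the drawing things on a study desk

### The job

Tidy the drawing things: lay the longer mechanical pencil in the pen rack's slot with the widely spaced cradles and the shorter pencil in the slot with the closely spaced cradles, each resting down in both its cradles and roughly centred along its slot. Lay the compass flat and lengthwise in the oblong tray, and stand the glass jar upright in the round dish. Leave the abacus and the mug where they are.

Things in the scene. Friction and masses are not known exactly. Their poses are not given: they have to be found in the camera images.
- pencil_long: grey eight-sided mechanical pencil, the longer of the two: 156 mm long with its steel tip cone (12 mm, at -x) and steel push button (8 mm, at +x), barrel 11 mm across, 22 g, lying on the desk. Origin on its axis at mid-length (5.5 mm above the desk at the start); x runs along it towards the button. May be laid either way round.
- pencil_short: grey eight-sided mechanical pencil, the shorter of the two: 124 mm long with its steel tip cone (12 mm, at -x) and steel push button (8 mm, at +x), barrel 11 mm across, 22 g, lying on the desk. Origin on its axis at mid-length (5.5 mm above the desk at the start); x runs along it towards the button. May be laid either way round.
- compass: folded stainless steel drawing compass lying flat, 10 mm thick, 60 g. Its closed legs form a bar 16 mm wide from x = -75 to +16 mm (needle points to -87), then a round 22 mm hinge head at x = +31 and a thin round grip to +62 mm. Origin on the underside, centre line, near the centre of mass; x along it towards the grip, z up. Best gripped across the legs at x = -10 mm. Either way round.
- jar: small glass jar with a red screw lid (closed), 48 mm in diameter, 60 mm tall, about 110 g, standing upright. Origin at the centre of its underside, z up.
- rack: black pen rack, fixed. Two slots along its x, each a pair of 10 mm thick 45-degree V cradles (40 mm wide at top): long slot at y = +28 mm, cradles at x = +-52; short slot at y = -28, cradles at x = +-37. V bottom 14 mm, cradle tops 34, resting pencil axis 22 above desk. Fingers fit between the cradles, down to the 6 mm base (112 mm wide, 124 or 96 long). Origin: centre of underside, z up.
- tray: oblong open wooden tray, fixed to the desk, outside 190 mm along x, 100 mm along y and 16 mm high, walls 4 mm, floor 4 mm thick (inside 182 x 92 mm). Origin at the centre of its underside, z up.
- dish: low round cork dish, fixed to the desk, 92 mm across the rim and 10 mm high, inner diameter about 80 mm, its inner floor 4 mm above the desk. Origin at the centre of its underside, z up.
- abacus: bystander: green plastic abacus lying flat, 110 mm along x, 150 mm along y, 22 mm thick, about 250 g, loose. Origin at the centre of its underside.
- mug: bystander: blue ceramic mug standing upright, 80 mm across, 90 mm tall, handle towards its +y, loose. Origin at the centre of its underside.

How it is judged:
At the end, for the whole second after the job is handed in: At rest, released: pencils down in their own slots (middle within 15 mm along, 7 mm across, 0.12 rad); compass flat on the tray floor (within 35 mm along, 40 mm across of centre, 0.35 rad); jar upright (0.1 rad) on the dish floor within 20 mm of its centre (x of pencil_long in the frame of rack between -0.015 and 0.015 m and y of pencil_long in the frame of rack between 0.021 and 0.035 m and z of pencil_long in the frame of rack between 0.017 and 0.027 m and angle between the x axis of each of pencil_long, pencil_short and the x axis of rack, either way round below 0.12 rad and x of pencil_short in the frame of rack between -0.015 and 0.015 m and y of pencil_short in the frame of rack between -0.035 and -0.021 m and z of pencil_short in the frame of rack between 0.017 and 0.027 m and x of compass in the frame of tray between -0.035 and 0.035 m and y of compass in the frame of tray between -0.04 and 0.04 m and z of compass in the frame of tray between 0.001 and 0.008 m and angle between each of compass, jar's own z axis and vertical below 0.1 rad and angle between the x axis of compass and the x axis of tray, either way round below 0.35 rad and horizontal distance between jar and dish below 0.02 m and z of jar in the frame of dish between 0.001 and 0.008 m and linear speed of each of pencil_long, pencil_short, compass, jar below 0.02 m/s and angular speed of each of pencil_long, pencil_short, compass, jar below 0.3 rad/s); the robot touches nothing.
It fails at once if the abacus is shifted by more than 15 mm (distance of abacus from where it was at the start of the episode above 0.015 m).
It fails at once if the mug is shifted by more than 15 mm or tipped (distance of mug from where it was at the start of the episode above 0.015 m or angle between mug's own z axis and vertical above 0.2 rad).
It also fails if it takes over 112 s, if anything falls off the work surface, if the arm or the gripper's body presses on something with over 40 N, if the wrist force passes 120 N, or if a joint passes its speed limit or range.

### The arm

A 6-joint arm with a two-finger parallel gripper is mounted at the origin on the work surface. World frame = base frame: x ahead of the robot, y to its left, z up, the work surface at z = 0. Lengths are in m, angles in rad, forces in N, time in s.
With the tool pointing down it reaches from about 0.425 to 0.95 m from the base axis. Payload 3.5 kg.
Tool frame: the origin (TCP) lies at the very end of the fingers, on their centre line; the grasp point (between the pads) lies 19 mm behind it (bot.grip_point_offset is the distance from the TCP to the grasp point, in m); z points along the fingers, y is the line along which they close (so a half turn about z gives the same grasp; the last joint's range is limited). The gripper opens to 85 mm and grips with 20 to 120 N. Pads are 22 mm wide; open, the fingers measure 114 mm over their backs; the gripper's body (76 mm by 85 mm) begins 54 mm behind the grasp point. The pads swing forward as they close: fully open they stand 13 mm farther back than shut.
Start: joints at [-1.425, 0.286, 1.577, -0, 1.279, -0.15], TCP at [0.197, -0.646, 0.231] pointing down, gripper open.
Joint ranges: [-2.77, 2.77], [-0.9, 2.22], [0.21, 2.48], [-1.53, 4.67], [0.24, 2.81], [-2.84, 2.84]. Speed limits (rad/s): [2.79, 2.79, 3.14, 3.14, 3.14, 3.14].

### API

Orientations are given as a unit quaternion [w, x, y, z].
In Python, from workcell import sense, optics, job, models, bot gives the robot as it stands.
- The arm moves only by the tool move_arm, never from a script. Its argument "moves" is a list of rows, each an object of numbers: "x", "y", "z": the shift along the world's x, y, z in mm; "turn": the turn about the world's z in degrees. A call has 1 to 20 rows; each row is the pose to reach, as a shift and turn from the pose commanded when the call began; what a row does not reach only later rows make up. A row lasts 1/10 s, in which the tool goes at most 50 mm and 8.59 degrees, less where a joint would pass 70% of its speed; a pose out of reach is approached as far as the arm can. A call with a gripper value outside its range is refused whole. "grip" is the opening, from 0 (shut) to 1 (fully open), set as the call begins (left out, the last holds). The fingers move at their own pace and stop on an object; "squeeze" is the grip in N (left out, the last holds). Time passes only in rows, so rows that repeat a pose let the fingers close. It gives the time, the measured TCP pose, the force, the opening and the grip force at its end, in the units of the state.
- sense(): the state, without advancing time (a new reading comes with each control period).
- optics.get_image(name): name is "side" or "top" or "wrist"; returns (picture, depth): 420x560x3 uint8, red, green, blue; 420x560 float32, m along the optical axis (not along the pixel's ray), 0 where there is no reading.
- optics.calibration(name): a dict with "K" (3x3 intrinsics, pixels), "k1" (the pictures are not rectified: a ray, as slopes to the right and down, at radius r is drawn at 1 + k1 r^2 times it, then the intrinsics apply), "R" (3x3) and "t" (3): a world point X has camera coordinates R X + t. Camera axes: x right, y down, z forward; pixel columns grow to the right and rows downward; lengths in m; the calibration is good to about 2 mm. A picture is of the moment at which its call begins: read the wrist's pose just before it. calibration takes no time and is no camera call; for the wrist camera it gives the pose at the moment of the call.
- job.job_done(): hands the job in; it is judged then, once.
Trained networks look in the newest picture that a camera, given by its name, has taken for a name from the list of things; names that differ only in an ending like _2 or _b are one class to them, and where a whole thing is asked for, a point or a joint stands for the part that bears it (a point fixed in the world has none). Each returns a list of dicts, best first, with "p" (0 to 1); they miss things now and then, are a little off and sometimes report something else, mostly with a low value. They report only what shows in the picture. A call takes as long as a camera call.
- models.recognise(name, camera): "bbox" ([left, top, width, height] in pixels, round what is visible of it).
The state is a dict: "t": time; "joints": joint angles; "qd": joint speeds; "tau": joint torques, N m; "tool_pos": TCP position; "orientation": TCP orientation; "contact_force": force on the tool from outside, world axes, zero at the start; "moment": the same for the moment, N m; "gripper_width": finger opening in m; "grasp_force": force on a finger pad.
Only numpy, scipy, OpenCV 4.12 (cv2) and the standard library are available. Lean on these libraries where they do the work, as an engineer would, in place of code of your own. Each camera call takes 0.05 s, during which the arm holds its last target. There are 200 camera calls.

## Working session

There is one attempt and no reset: what is moved stays moved. The work goes in short steps, Python scripts to look and compute and a tool call to move; the robot and the scene stay as the last step left them, time stands still between calls to the robot, and variables do not carry over. Pictures are saved under pics/ and viewed, at most 14 in all, crops included, and the job is handed in when it is done.

Besides the shell and the picture viewer there is one more tool, called after "Emit:" as name(argument=value, ...), one argument or row to a line, values as JSON. move_arm: Moves the arm, as the interface text tells. Its arguments: {"type":"object","properties":{"moves":{"type":"array"},"grip":{"type":"number"},"squeeze":{"type":"number"}},"required":["moves"]}

```bash
mkdir -p pics; ls; cat > h.py <<'E'
import numpy as np, cv2
from workcell import sense, optics, job, models, bot
def snap(n,f=None):
    c=optics.calibration(n); p,d=optics.get_image(n)
    if f: cv2.imwrite('pics/'+f,cv2.cvtColor(p,cv2.COLOR_RGB2BGR))
    return p,d,c
def rays(c,uv):
    K=np.array(c["K"],float); uv=np.atleast_2d(np.array(uv,float))
    q=np.c_[(uv[:,0]-K[0,2])/K[0,0],(uv[:,1]-K[1,2])/K[1,1]]
    s=q.copy()
    for _ in range(20): s=q/(1+c["k1"]*(s**2).sum(1,keepdims=True))
    return np.c_[s,np.ones(len(s))]
def onz(c,uv,z):
    R=np.array(c["R"]);t=np.array(c["t"]).ravel(); o=-R.T@t; d=rays(c,uv)@R
    return o+d*((z-o[2])/d[:,2])[:,None]
def cloud(c,d):
    h,w=d.shape; vv,uu=np.mgrid[:h,:w]
    r=rays(c,np.c_[uu.ravel(),vv.ravel()])*d.reshape(-1,1)
    R=np.array(c["R"]);t=np.array(c["t"]).ravel()
    return ((r-t)@R).reshape(h,w,3)
def pix(c,X):
    R=np.array(c["R"]);t=np.array(c["t"]).ravel();K=np.array(c["K"]); x=np.atleast_2d(X)@R.T+t
    s=x[:,:2]/x[:,2:]; s=s*(1+c["k1"]*(s**2).sum(1,keepdims=True)); return s*[K[0,0],K[1,1]]+[K[0,2],K[1,2]]
E
python3 - <<'E'
from h import *
print(sense())
for n in("top","side"):
    p,d,c=snap(n,n+"0.png"); print(n,c)
    if n=="top":
        for o in"pencil_long pencil_short compass jar rack tray dish abacus mug".split():
            print(o,[(np.round(b["bbox"]),round(b["p"],2)) for b in models.recognise(o,n)][:3])
        np.savez("top0.npz",p=p,d=d)
E
```

```text
pics
{'t': 0.0, 'joints': array([-1.42498355e+00,  2.87193113e-01,  1.57817656e+00,  6.90145645e-06,
        1.27856998e+00, -1.49980896e-01]), 'qd': array([-8.83505854e-04, -3.27433974e-04, -1.00457263e-03,  2.71473569e-05,
       -7.64592351e-04,  5.23078844e-04]), 'tau': array([-7.59283594e-04, -4.05980372e+01, -2.92626268e+01, -1.64332341e-04,
        5.87509901e-03,  4.19877551e-06]), 'tool_pos': array([ 0.19670874, -0.64502284,  0.2299291 ]), 'orientation': array([-1.17348969e-03,  9.89082649e-01,  1.47357170e-01,  5.74889548e-06]), 'contact_force': array([ 0.14698192, -0.59206712,  0.34641381]), 'moment': array([ 0.03889485, -0.01802833, -0.03694381]), 'grasp_force': 0.0, 'gripper_width': 0.0853917157735519}
top {'K': array([[422.76023212,   0.        , 286.9878591 ],
       [  0.        , 422.76023212, 207.27657658],
       [  0.        ,   0.        ,   1.        ]]), 'k1': 0.03742435228643272, 'R': array([[-0.02604703, -0.99959265,  0.01166562],
       [-0.99338474,  0.02457616, -0.11217295],
       [ 0.11184056, -0.01451022, -0.99362022]]), 't': array([-4.48202017e-04,  5.
[... 209 characters left out ...]
, 258.,  22.,  16.]), 0.59)]
rack [(array([267., 158.,  42.,  42.]), 0.88)]
tray [(array([395., 194.,  50.,  68.]), 0.77)]
dish [(array([125., 228.,  30.,  29.]), 0.98)]
abacus [(array([168., 145.,  56.,  43.]), 0.86)]
mug [(array([356., 137.,  37.,  34.]), 0.73), (array([250., 240.,  11.,  48.]), 0.2)]
side {'K': array([[530.76319404,   0.        , 276.54945694],
       [  0.        , 530.76319404, 210.91156452],
       [  0.        ,   0.        ,   1.        ]]), 'k1': -0.030354760104800038, 'R': array([[-0.76624085, -0.64255064,  0.00190308],
       [-0.48695116,  0.57875119, -0.65416024],
       [ 0.41922968, -0.50217101, -0.75635359]]), 't': array([0.43240405, 0.3226226 , 1.05492547])}
```

```bash
python3 - <<'E'
from h import *
p=np.load("top0.npz")["p"]
cr=p[120:310,100:460]; cv2.imwrite("pics/top0c.png",cv2.cvtColor(cv2.resize(cr,(800,422),interpolation=cv2.INTER_CUBIC),cv2.COLOR_RGB2BGR))
E
```

```text
(no output)
```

View pics/top0c.png

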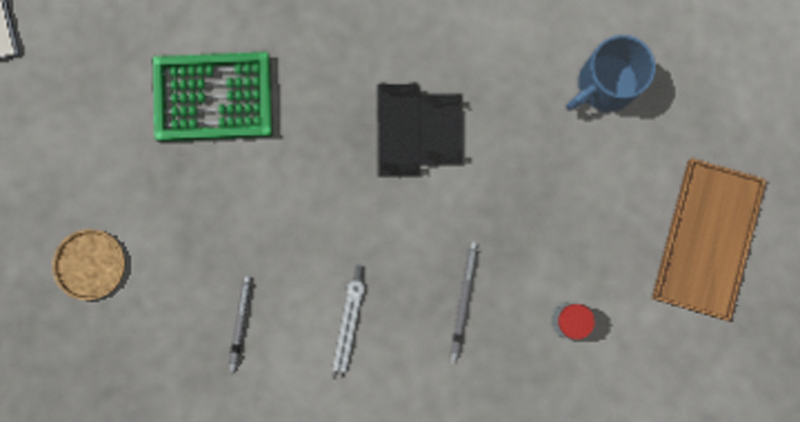

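View pics/side0.png

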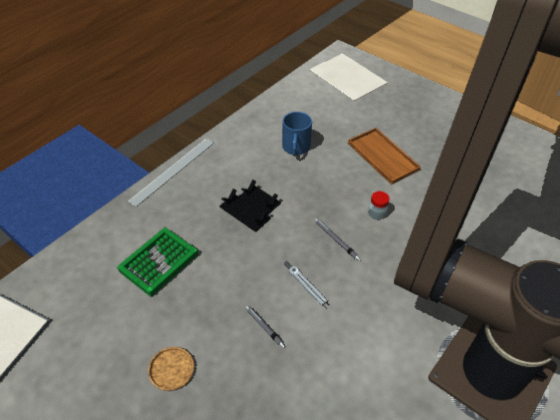

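The top crop shows everything. The long pencil is at crop (465,300), the compass at (349,325), the short pencil at (241,325) and the jar lid at (576,322). The rack is at (420,130) with its long part on the left, which is world +y. The tray is at (710,240) and the dish at (90,265).

```bash
python3 - <<'E'
from h import *
c=optics.calibration("top"); s=360/800
def w(u,v,z): return np.round(onz(c,[[100+u*s,120+v*s]],z)[0]*1000,0)
for n,a,b,z in[("long",(474,242),(455,362),.0055),("short",(249,277),(234,372),.0055),("compass",(359,266),(338,377),.005)]:
    A,B=w(*a,z),w(*b,z); print(n,A,B,(A+B)/2,np.linalg.norm(A-B),np.degrees(np.arctan2(*(A-B)[[1,0]])))
print("jar",w(576,322,.06)); print("dish",w(90,265,.01))
for q in[(690,159),(766,180),(732,320),(655,297)]: print("tray",w(*q,.016))
for q in[(378,84),(420,84),(420,176),(378,176),(465,95),(465,163)]: print("rack",w(*q,.034))
print("mug",w(622,70,.09)); print("abacus",w(212,97,.02))
cw=optics.calibration("wrist"); st=sense(); R=cw["R"]; print(cw, -R.T@cw["t"]-st["tool_pos"])
E
```

```text
long [513. -90.   6.] [360. -60.   6.] [436.5 -75.    6. ] 155.9134375222354 -11.093723011557849
short [475. 201.   6.] [356. 221.   6.] [415.5 211.    6. ] 120.66896867049125 -9.540381804842637
compass [486.  60.   5.] [345.  89.   5.] [415.5  74.5   5. ] 143.95138068111746 -11.62216796356957
jar [ 408. -207.   60.]
dish [496. 402.  10.]
tray [ 613. -373.   16.]
tray [ 583. -469.   16.]
tray [ 405. -413.   16.]
tray [ 436. -317.   16.]
rack [718.  30.  34.]
rack [717. -24.  34.]
rack [597. -21.  34.]
rack [598.  32.  34.]
rack [701. -82.  34.]
rack [612. -79.  34.]
mug [ 715. -272.   90.]
abacus [709. 245.  20.]
{'K': array([[336.43214402,   0.        , 279.07358162],
       [  0.        , 336.43214402, 206.83222655],
       [  0.        ,   0.        ,   1.        ]]), 'k1': -0.0811742894864375, 'R': array([[ 2.90206914e-01, -9.56963766e-01,  5.45231563e-04],
       [-9.05418534e-01, -2.74390854e-01,  3.23924277e-01],
       [-3.09834190e-01, -9.44987278e-02, -9.46082853e-01]]), 't': array([-0.67524365, -0.04115553,  0.38003978])} [0.07966106 0.02410469 0.1419044 ]
```

Emit:
move_arm(
  moves=[
    {"x": 240, "y": 570, "z": 0, "turn": -28},
    {"x": 240, "y": 570, "z": 0, "turn": -28},
    {"x": 240, "y": 570, "z": 0, "turn": -28},
    {"x": 240, "y": 570, "z": 0, "turn": -28},
    {"x": 240, "y": 570, "z": 0, "turn": -28},
    {"x": 240, "y": 570, "z": 0, "turn": -28},
    {"x": 240, "y": 570, "z": 0, "turn": -28},
    {"x": 240, "y": 570, "z": 0, "turn": -28},
    {"x": 240, "y": 570, "z": 0, "turn": -28},
    {"x": 240, "y": 570, "z": 0, "turn": -28},
    {"x": 240, "y": 570, "z": 0, "turn": -28},
    {"x": 240, "y": 570, "z": 0, "turn": -28},
    {"x": 240, "y": 570, "z": 0, "turn": -28},
    {"x": 240, "y": 570, "z": 0, "turn": -28},
    {"x": 240, "y": 570, "z": 0, "turn": -28},
    {"x": 240, "y": 570, "z": 0, "turn": -28},
  ],
  grip=1,
)

```text
t: 2.15
tool_pos: [0.4366, -0.0766, 0.2314]
orientation: [0.0, 0.995, -0.097, 0.0]
contact_force: [-0.6, -0.4, -0.0]
gripper_width: 0.0851
grasp_force: 0.0
```

```bash
python3 - <<'E'
from h import *
s=sense(); print(s["t"],s["tool_pos"],s["orientation"],s["joints"])
p,d,c=snap("wrist","w1.png"); np.savez("w1.npz",p=p,d=d,**c)
E
```

```text
2.15 [ 0.43656266 -0.07655984  0.2313867 ] [ 1.95846828e-04  9.95291683e-01 -9.69248508e-02  1.68112767e-05] [-4.03057684e-01 -2.49181059e-01  2.12009920e+00 -3.80392475e-04
  1.27052449e+00  1.36200564e+00]
```

View pics/w1.png

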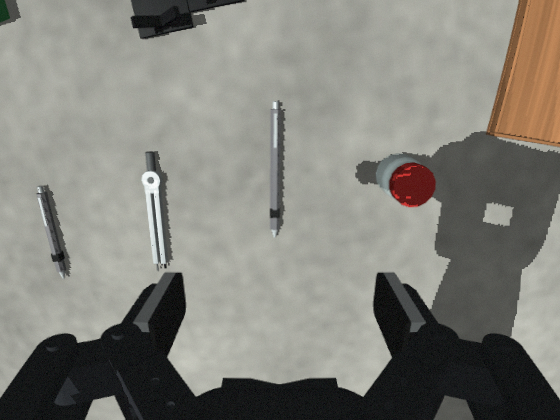

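Wrist view: the long pencil runs from (277,100) to (276,237), the compass from (151,151) to (162,270), and the short pencil from (42,186) to (62,276). The jar lid is at (412,185).

```bash
cat >> h.py <<'E'
def ends(c,a,b,z):
    A,B=onz(c,[a,b],z)*1000; v=A-B
    return dict(mid=np.round((A+B)/2,1),A=np.round(A,1),B=np.round(B,1),L=round(np.linalg.norm(v),1),deg=round(float(np.degrees(np.arctan2(v[1],v[0]))),1))
E
python3 - <<'E'
from h import *
w=np.load("w1.npz"); c={k:w[k] for k in("K","k1","R","t")}
print(ends(c,(277,100),(276,237),.0055)); print(ends(c,(151.5,151),(162,270),.005)); print(ends(c,(42,186),(62,276),.0055))
print(onz(c,[(412,185)],.06))
P=cloud(c,w["d"]); z=P[...,2].copy(); z[250:]=0
print("floor",np.median(z[150:250,190:250]))
m=((z>.003)&(w["d"]>0)).astype(np.uint8); n,l,s,_=cv2.connectedComponentsWithStats(m)
for i in range(1,n):
    if s[i,4]>150:
        q=P[l==i]; r=cv2.minAreaRect((q[:,:2]*1000).astype(np.float32)); print(s[i],np.round(r[0],1),np.round(r[1],1),round(r[2],1),q[:,2].max().round(4))
E
```

```text
{'mid': array([434.9, -73.7,   5.5]), 'A': array([511.5, -89.7,   5.5]), 'B': array([358.2, -57.8,   5.5]), 'L': np.float64(156.6), 'deg': -11.7}
{'mid': array([413.8,  74.4,   5. ]), 'A': array([486.4,  57.4,   5. ]), 'B': array([341.1,  91.4,   5. ]), 'L': np.float64(149.2), 'deg': -13.2}
{'mid': array([415.7, 213.5,   5.5]), 'A': array([474.9, 201. ,   5.5]), 'B': array([356.6, 226. ,   5.5]), 'L': np.float64(120.9), 'deg': -12.0}
[[ 0.40994291 -0.20397076  0.06      ]]
floor -0.0007832185488156746
[ 131    0  114   39 2224] [607.3 -17. ] [114.1  36.6] 77.1 0.0344
[ 487    0   73  148 6245] [ 490.8 -380.2] [ 93.4 151.8] 72.5 0.0176
[ 270  101   11  137 1244] [434.8 -72.2] [ 10.8 155.4] 77.8 0.0135
[ 142  152   25   98 1371] [427.7  73.5] [ 21.7 120.5] 75.6 0.0123
[ 376  153   60   54 2303] [ 409.6 -205.3] [45.2 44.6] 81.4 0.062
[ 36 186  25  64 627] [435.  211.5] [12.8 83. ] 80.4 0.0126
```

Emit:
move_arm(
  moves=[
    {"x": -2, "y": 3, "z": -50, "turn": -1},
    {"x": -2, "y": 3, "z": -100, "turn": -1},
    {"x": -2, "y": 3, "z": -150, "turn": -1},
    {"x": -2, "y": 3, "z": -190, "turn": -1},
    {"x": -2, "y": 3, "z": -210, "turn": -1},
    {"x": -2, "y": 3, "z": -220, "turn": -1},
    {"x": -2, "y": 3, "z": -225, "turn": -1},
    {"x": -2, "y": 3, "z": -228, "turn": -1},
    {"x": -2, "y": 3, "z": -228, "turn": -1},
  ],
  grip=0.35,
)

```text
t: 3.1
tool_pos: [0.4357, -0.0733, 0.0043]
orientation: [0.0, 0.994, -0.105, 0.001]
contact_force: [-0.8, -1.0, 0.1]
gripper_width: 0.0299
grasp_force: 0.0
```

Emit:
move_arm(
  moves=[
    {"z": 0},
    {"z": 0},
    {"z": 0},
    {"z": 0},
    {"z": 0},
    {"z": 0},
    {"z": 0},
  ],
  grip=0,
  squeeze=40,
)

```text
validation failed for argument at $.mo...
```

Emit:
move_arm(
  moves=[
    {"x": 0, "y": 0, "z": -1, "turn": 0},
    {"x": 0, "y": 0, "z": -1, "turn": 0},
    {"x": 0, "y": 0, "z": -1, "turn": 0},
    {"x": 0, "y": 0, "z": -1, "turn": 0},
    {"x": 0, "y": 0, "z": -1, "turn": 0},
    {"x": 0, "y": 0, "z": -1, "turn": 0},
  ],
  grip=0,
  squeeze=40,
)

```text
t: 3.7
tool_pos: [0.4358, -0.0731, 0.0034]
orientation: [0.0, 0.994, -0.105, 0.001]
contact_force: [-0.5, -0.6, 5.7]
gripper_width: 0.0095
grasp_force: 40.2
```

Emit:
move_arm(
  moves=[
    {"x": 0, "y": 0, "z": 20, "turn": 0},
    {"x": 0, "y": 0, "z": 60, "turn": 0},
    {"x": 20, "y": 5, "z": 105, "turn": 2},
    {"x": 60, "y": 20, "z": 130, "turn": 4},
    {"x": 105, "y": 30, "z": 150, "turn": 8},
    {"x": 150, "y": 45, "z": 170, "turn": 12},
    {"x": 175, "y": 55, "z": 180, "turn": 12},
    {"x": 185, "y": 58, "z": 180, "turn": 12},
    {"x": 185, "y": 58, "z": 180, "turn": 12},
    {"x": 185, "y": 58, "z": 180, "turn": 12},
    {"x": 185, "y": 58, "z": 180, "turn": 12},
  ],
)

```text
t: 4.8
tool_pos: [0.6179, -0.015, 0.1808]
orientation: [-0.0, 1.0, -0.001, -0.002]
contact_force: [-0.9, -0.3, -0.9]
gripper_width: 0.0094
grasp_force: 39.5
```

```bash
python3 - <<'E'
from h import *
s=sense(); print(s["t"],s["tool_pos"],s["orientation"],s["gripper_width"],s["qd"].round(3))
p,d,c=snap("wrist","w2.png"); np.savez("w2.npz",p=p,d=d,**c)
E
```

```text
4.8 [ 0.6178574  -0.01496893  0.18076451] [-2.20865186e-04  9.99998288e-01 -8.29243944e-04 -1.63920894e-03] 0.009397214937913633 [-0.002 -0.005 -0.007  0.001 -0.002  0.001]
```

View pics/w2.png

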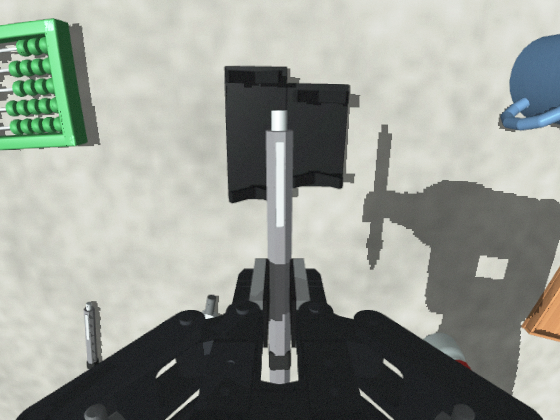

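The pencil is gripped squarely, with its button end at (279,111). The rack's base spans about (226..350, 67..200), with the longer part on the left.

```bash
python3 - <<'E'
from h import *
w=np.load("w2.npz"); c={k:w[k] for k in("K","k1","R","t")}
P=cloud(c,w["d"]); z=P[...,2]; hsv=cv2.cvtColor(w["p"],cv2.COLOR_RGB2HSV)
reg=np.zeros(z.shape,bool); reg[50:215,200:380]=1
print("floor",np.median(z[220:260,120:200]))
for lo,hi in((.003,.012),(.018,.045)):
    m=reg&(z>lo)&(z<hi)&(w["d"]>0)&(hsv[...,2]<90); q=P[m]; print(lo,len(q),"min",q[:,:2].min(0).round(4),"max",q[:,:2].max(0).round(4))
    # occupancy map
    if lo>.01:
        for y0 in np.arange(-.09,.04,.008):
            s=q[(q[:,1]>y0)&(q[:,1]<y0+.008)]
            print(round(y0,3),len(s),np.round(np.sort(np.unique(s[:,0].round(2)))*1000).astype(int), s[:,2].max().round(3) if len(s) else "")
print("btn",onz(c,[(279,111),(280,380)],.181+.002), "clouds",P[125:145,270:290].reshape(-1,3).mean(0),P[230:250,270:288].reshape(-1,3).mean(0))
m=reg&(hsv[...,2]<70)
vis=cv2.cvtColor(w["p"][50:220,200:400],cv2.COLOR_RGB2BGR); vis=cv2.convertScaleAbs(vis,alpha=3)
cv2.imwrite("pics/w2c.png",cv2.resize(vis,(700,595),interpolation=cv2.INTER_NEAREST))
E
```

```text
floor -0.0006846628554999525
0.003 9416 min [ 0.601  -0.0786] max [0.7239 0.035 ]
0.018 1939 min [ 0.6053 -0.074 ] max [0.7194 0.0307]
-0.09 0 [] 
-0.082 1 [700] 0.028
-0.074 189 [620 630 690 700] 0.035
-0.066 249 [620 630 690 700] 0.032
-0.058 107 [620 630 690 700] 0.024
-0.05 64 [620 630 690 700] 0.021
-0.042 196 [620 630 690 700] 0.03
-0.034 206 [620 630 690 700] 0.034
-0.026 0 [] 
-0.018 139 [710 720] 0.035
-0.01 129 [610 620 710 720] 0.03
-0.002 95 [610 620 710 720] 0.022
0.006 78 [610 620 710 720] 0.022
0.014 249 [610 620 710 720] 0.03
0.022 227 [610 620 710 720] 0.035
0.03 10 [610 620] 0.031
0.038 0 [] 
btn [[ 0.69411427 -0.01536869  0.183     ]
 [ 0.55288725 -0.01547847  0.183     ]] clouds [ 0.68422001 -0.01555312  0.17703509] [ 0.63989953 -0.01498148  0.18783055]
```

View pics/w2c.png

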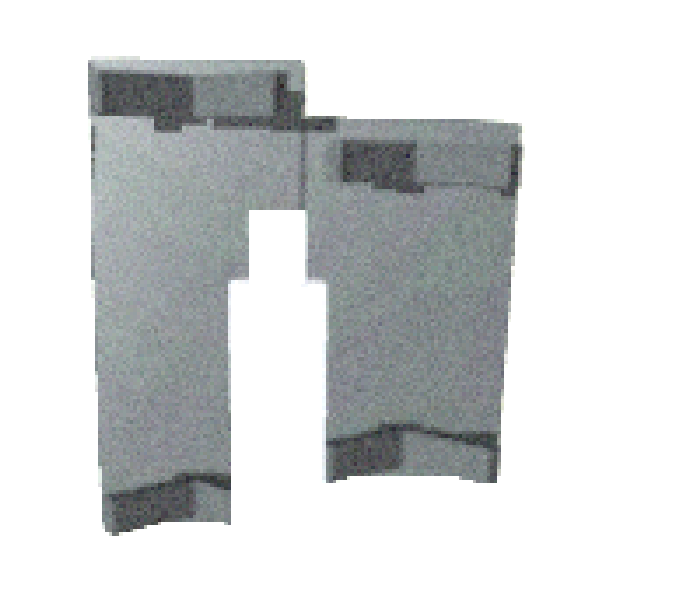

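The V bottoms appear as the dark/light face boundaries. For the long slot they are near px (255,77) and (255,194), and for the short slot near (318.6,97) and (315,179).

```bash
python3 - <<'E'
from h import *
w=np.load("w2.npz"); c={k:w[k] for k in("K","k1","R","t")}
print("L",ends(c,(255.1,77),(255.1,194),.014)); print("S",ends(c,(318.6,97),(314.9,179),.014))
P=cloud(c,w["d"]); z=P[...,2]; reg=np.zeros(z.shape,bool); reg[50:215,200:380]=1
def fit(q,n):  # fit V: z=14+|y'| ; search y0, yaw
    from scipy.optimize import least_squares
    f=lambda p:(p[2]+np.abs((q[:,1]-p[0])-(q[:,0]-.662)*p[1])-q[:,2])*1000
    r=least_squares(f,[np.median(q[:,1]),0,.014],loss="soft_l1"); print(n,r.x,len(q),np.median(np.abs(f(r.x))))
m=reg&(z>.017)&(z<.033)&(w["d"]>0); q=P[m]
fit(q[q[:,1]>-.022],"long"); fit(q[q[:,1]<-.024],"short")
# base outline: edges in x at long and short halves
m=reg&(z>.003)&(z<.012)&(w["d"]>0); q=P[m]
for a,b in((.012,.03),(-.02,.0),(-.075,-.055),(-.05,-.03)):
    s=q[(q[:,1]>a)&(q[:,1]<b)]; print(a,np.percentile(s[:,0],[.5,99.5]))
s=q[(q[:,0]>.63)&(q[:,0]<.69)]; print("y",np.percentile(s[:,1],[.3,99.7]))
m=(z>.165)&(z<.2)&(w["d"]>0);m[262:]=0;m[:,:262]=0;m[:,297:]=0; q=P[m]; 
print("pencil",q[:,0].max(),np.polyfit(q[:,0],q[:,1],1),np.median(q[q[:,0]<.65][:,1]))
for a in np.arange(.62,.70,.01):
    s=q[abs(q[:,0]-a)<.004]; print(round(a,2),len(s), s.max(0)[1:].round(4) if len(s) else"")
E
```

```text
L {'mid': array([661. ,   6.5,  14. ]), 'A': array([713.9,   5.2,  14. ]), 'B': array([608. ,   7.8,  14. ]), 'L': np.float64(105.9), 'deg': -1.4}
S {'mid': array([659.9, -49.6,  14. ]), 'A': array([697.1, -50.2,  14. ]), 'B': array([622.7, -49.1,  14. ]), 'L': np.float64(74.4), 'deg': -0.9}
long [ 0.00649401 -0.01590835  0.01292851] 958 0.6989651202763039
short [-0.04933673 -0.01287596  0.01305035] 1026 0.7241826892840867
0.012 [0.61160797 0.72375001]
-0.02 [0.61428514 0.72355497]
-0.075 [0.61886079 0.70828514]
-0.05 [0.61456692 0.70818232]
y [-0.07683109  0.0342113 ]
pencil 0.6945102872862187 [-0.00220399 -0.01402   ] -0.01561917583456118
0.62 0 
0.63 309 [-0.0073  0.1889]
0.64 399 [-0.0102  0.1889]
0.65 435 [-0.01    0.1896]
0.66 468 [-0.0101  0.1899]
0.67 493 [-0.0102  0.19  ]
0.68 524 [-0.01    0.1909]
0.69 362 [-0.0099  0.1882]
```

Emit:
move_arm(
  moves=[
    {"x": 45, "y": 22, "z": -20, "turn": -1},
    {"x": 45, "y": 22, "z": -60, "turn": -1},
    {"x": 45, "y": 22, "z": -100, "turn": -1},
    {"x": 45, "y": 22, "z": -130, "turn": -1},
    {"x": 45, "y": 22, "z": -145, "turn": -1},
    {"x": 45, "y": 22, "z": -153, "turn": -1},
    {"x": 45, "y": 22, "z": -157, "turn": -1},
    {"x": 45, "y": 22, "z": -160, "turn": -1},
    {"x": 45, "y": 22, "z": -162, "turn": -1},
    {"x": 45, "y": 22, "z": -162, "turn": -1},
  ],
)

```text
t: 5.85
tool_pos: [0.6655, 0.0073, 0.0214]
orientation: [0.0, 1.0, -0.009, 0.001]
contact_force: [0.2, -0.1, 0.4]
gripper_width: 0.0089
grasp_force: 39.5
```

Emit:
move_arm(
  moves=[
    {"x": -2, "y": 0, "z": -1, "turn": 0},
    {"x": -2, "y": 0, "z": -2, "turn": 0},
    {"x": -2, "y": 0, "z": -3, "turn": 0},
    {"x": -2, "y": 0, "z": -3, "turn": 0},
  ],
)

```text
t: 6.25
tool_pos: [0.6633, 0.007, 0.0197]
orientation: [0.0, 1.0, -0.009, 0.0]
contact_force: [-4.4, -0.6, 8.2]
gripper_width: 0.0093
grasp_force: 40.5
```

Emit:
move_arm(
  moves=[
    {"x": 0, "y": 0, "z": 0, "turn": 0},
    {"x": 0, "y": 0, "z": 0, "turn": 0},
    {"x": 0, "y": 0, "z": 0, "turn": 0},
    {"x": 0, "y": 0, "z": 30, "turn": 0},
    {"x": 0, "y": 0, "z": 80, "turn": 0},
    {"x": -30, "y": 25, "z": 110, "turn": -3},
    {"x": -65, "y": 55, "z": 120, "turn": -6},
    {"x": -102, "y": 85, "z": 120, "turn": -11},
    {"x": -140, "y": 117, "z": 120, "turn": -11},
    {"x": -178, "y": 149, "z": 120, "turn": -11},
    {"x": -216, "y": 180, "z": 115, "turn": -11},
    {"x": -240, "y": 200, "z": 105, "turn": -11},
    {"x": -247, "y": 206, "z": 80, "turn": -11},
    {"x": -247, "y": 206, "z": 50, "turn": -11},
    {"x": -247, "y": 206, "z": 50, "turn": -11},
    {"x": -247, "y": 206, "z": 50, "turn": -11},
  ],
  grip=0.4,
)

```text
t: 7.85
tool_pos: [0.4156, 0.2133, 0.0672]
orientation: [0.0, 0.994, -0.105, -0.001]
contact_force: [0.7, 0.3, 0.8]
gripper_width: 0.0342
grasp_force: 0.0
```

```bash
python3 - <<'E'
from h import *
s=sense(); print(s["t"],s["tool_pos"],s["orientation"],s["gripper_width"])
p,d,c=snap("wrist","w3.png"); np.savez("w3.npz",p=p,d=d,**c)
p,d,ct=snap("top","t3.png"); cv2.imwrite("pics/t3c.png",cv2.cvtColor(cv2.resize(p[120:310,100:460],(800,422),interpolation=cv2.INTER_CUBIC),cv2.COLOR_RGB2BGR))
E
```

```text
7.85 [0.41557598 0.21325765 0.0672302 ] [ 2.15767864e-04  9.94472128e-01 -1.04998927e-01 -6.04009839e-04] 0.034228016539420675
```

View pics/w3.png

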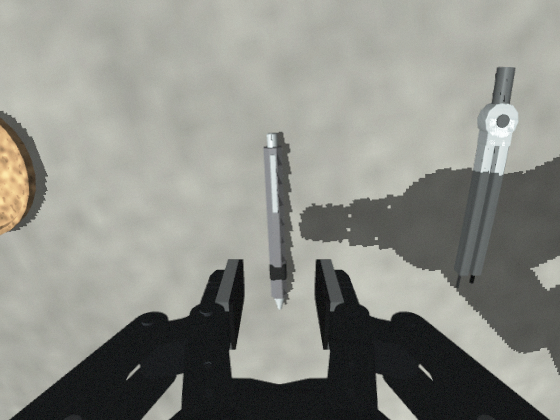

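View pics/t3c.png

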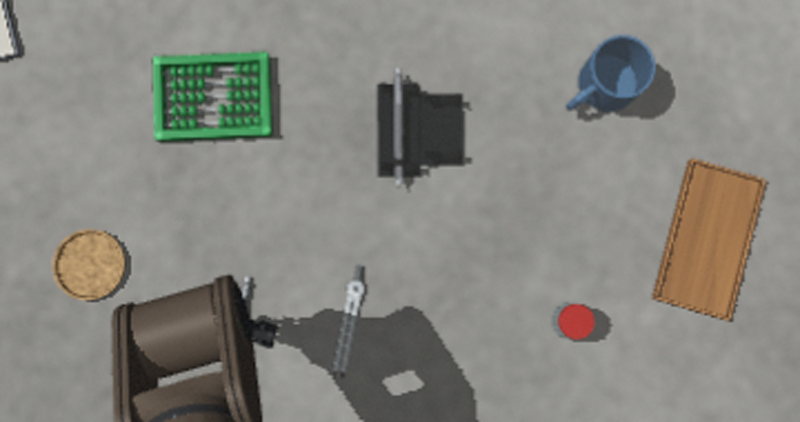

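The long pencil lies in its slot, from (399,68) to (401,187) in the top crop. The wrist view shows the short pencil from (272,133) to (280,309) and the compass from (505,67) to (463,283).

```bash
python3 - <<'E'
from h import *
w=np.load("w3.npz"); c={k:w[k] for k in("K","k1","R","t")}
print(ends(c,(272,133),(280,309),.0055)); print(ends(c,(505,67),(463,283),.005))
ct=optics.calibration("top"); s=.45; print(ends(ct,(100+399*s,120+68*s),(100+401*s,120+187*s),.022))
E
```

```text
{'mid': array([413.9, 215.1,   5.5]), 'A': array([475.3, 204.5,   5.5]), 'B': array([352.6, 225.8,   5.5]), 'L': np.float64(124.5), 'deg': -9.9}
{'mid': array([415. ,  77.1,   5. ]), 'A': array([485.9,  61.2,   5. ]), 'B': array([344.1,  93. ,   5. ]), 'L': np.float64(145.3), 'deg': -12.6}
{'mid': array([663. ,   2.7,  22. ]), 'A': array([741.2,   2.1,  22. ]), 'B': array([584.9,   3.3,  22. ]), 'L': np.float64(156.3), 'deg': -0.4}
```

Emit:
move_arm(
  moves=[
    {"x": 0, "y": 1, "z": -30, "turn": 2},
    {"x": 0, "y": 1, "z": -48, "turn": 2},
    {"x": 0, "y": 1, "z": -58, "turn": 2},
    {"x": 0, "y": 1, "z": -63, "turn": 2},
    {"x": 0, "y": 1, "z": -65, "turn": 2},
    {"x": 0, "y": 1, "z": -65, "turn": 2},
  ],
)

```text
t: 8.55
tool_pos: [0.4166, 0.2145, 0.0031]
orientation: [-0.0, 0.996, -0.088, 0.001]
contact_force: [-0.6, 0.2, 0.1]
gripper_width: 0.034
grasp_force: 0.0
```

Emit:
move_arm(
  moves=[
    {"x": 0, "y": 0, "z": 0, "turn": 0},
    {"x": 0, "y": 0, "z": 0, "turn": 0},
    {"x": 0, "y": 0, "z": 0, "turn": 0},
    {"x": 0, "y": 0, "z": 0, "turn": 0},
    {"x": 0, "y": 0, "z": 0, "turn": 0},
    {"x": 0, "y": 0, "z": 0, "turn": 0},
    {"x": 0, "y": 0, "z": 20, "turn": 0},
    {"x": 0, "y": 0, "z": 60, "turn": 0},
    {"x": 20, "y": -22, "z": 100, "turn": 3},
    {"x": 50, "y": -55, "z": 120, "turn": 6},
    {"x": 80, "y": -88, "z": 140, "turn": 9},
    {"x": 110, "y": -120, "z": 160, "turn": 9},
    {"x": 140, "y": -154, "z": 180, "turn": 9},
    {"x": 170, "y": -187, "z": 180, "turn": 9},
    {"x": 200, "y": -220, "z": 180, "turn": 9},
    {"x": 220, "y": -255, "z": 180, "turn": 9},
    {"x": 220, "y": -265, "z": 180, "turn": 9},
    {"x": 220, "y": -265, "z": 180, "turn": 9},
    {"x": 220, "y": -265, "z": 180, "turn": 9},
    {"x": 220, "y": -265, "z": 180, "turn": 9},
  ],
  grip=0,
  squeeze=40,
)

```text
t: 10.55
tool_pos: [0.635, -0.0491, 0.182]
orientation: [-0.0, 1.0, -0.008, -0.0]
contact_force: [0.1, 0.2, -0.6]
gripper_width: 0.0094
grasp_force: 41.0
```

```bash
python3 - <<'E'
from h import *
s=sense(); print(s["t"],s["tool_pos"],s["orientation"],s["gripper_width"],s["qd"].round(3))
p,d,c=snap("wrist","w4.png"); np.savez("w4.npz",p=p,d=d,**c)
E
```

```text
10.55 [ 0.63497408 -0.04913496  0.18204946] [-2.79995835e-04  9.99964250e-01 -8.44107929e-03 -4.10075278e-04] 0.009409176534214268 [ 0.006 -0.002 -0.003 -0.002  0.001 -0.002]
```

View pics/w4.png

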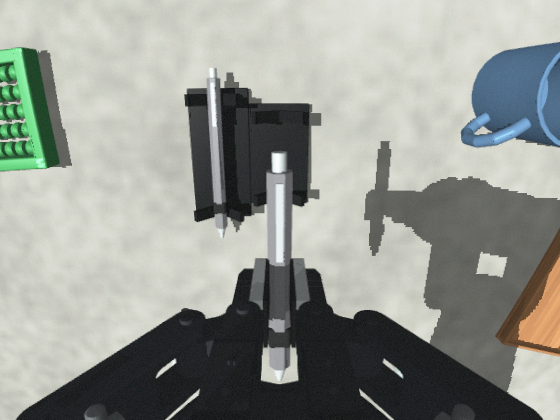

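The short pencil is held, with its button at (279,153). The long pencil is seated, from (212,68) to (223,236).

```bash
python3 - <<'E'
from h import *
from scipy.optimize import least_squares
w=np.load("w4.npz"); c={k:w[k] for k in("K","k1","R","t")}
print("long",ends(c,(212,68),(223,236),.022))
P=cloud(c,w["d"]); z=P[...,2]; reg=np.zeros(z.shape,bool); reg[90:215,250:330]=1
q=P[reg&(z>.017)&(z<.033)&(w["d"]>0)]; q=q[q[:,1]<-.024]
f=lambda p:(p[2]+np.abs((q[:,1]-p[0])-(q[:,0]-.661)*p[1])-q[:,2])*1000
print(least_squares(f,[-.05,0,.014],loss="soft_l1").x,len(q))
m=(z>.165)&(z<.2)&(w["d"]>0);m[258:]=0;m[:,:262]=0;m[:,297:]=0; q=P[m]
print("pencil",q[:,0].max(),[np.median(q[abs(q[:,0]-a)<.005][:,1]).round(4) for a in(.66,.67,.68)],np.percentile(q[:,2],98), ends(c,(279,153),(280,378),.187))
E
```

```text
long {'mid': array([662.6,   6. ,  22. ]), 'A': array([739.7,   5.4,  22. ]), 'B': array([585.6,   6.6,  22. ]), 'L': np.float64(154.1), 'deg': -0.4}
[-0.04965501 -0.01258059  0.01293429] 800
pencil 0.6947536265353675 [np.float64(-0.0498), np.float64(-0.0503), np.float64(-0.0502)] 0.19069349689498077 {'mid': array([634.6, -49.5, 187. ]), 'A': array([694.7, -50.4, 187. ]), 'B': array([574.5, -48.7, 187. ]), 'L': np.float64(120.2), 'deg': -0.8}
```

Emit:
move_arm(
  moves=[
    {"x": 26, "y": 0, "z": -20, "turn": 0},
    {"x": 27, "y": 0, "z": -60, "turn": 0},
    {"x": 27, "y": 0, "z": -100, "turn": 0},
    {"x": 27, "y": 0, "z": -130, "turn": 0},
    {"x": 27, "y": 0, "z": -147, "turn": 0},
    {"x": 27, "y": 0, "z": -157, "turn": 0},
    {"x": 27, "y": 0, "z": -161, "turn": 0},
    {"x": 27, "y": 0, "z": -163, "turn": 0},
    {"x": 27, "y": 0, "z": -165, "turn": 0},
    {"x": 27, "y": 0, "z": -165, "turn": 0},
  ],
)

```text
t: 11.6
tool_pos: [0.6639, -0.0499, 0.0203]
orientation: [-0.001, 1.0, -0.009, 0.001]
contact_force: [-3.3, 3.3, 5.1]
gripper_width: 0.0091
grasp_force: 41.6
```

Emit:
move_arm(
  moves=[
    {"x": 0, "y": 0, "z": 0, "turn": 0},
    {"x": 0, "y": 0, "z": 0, "turn": 0},
    {"x": 0, "y": 0, "z": 0, "turn": 0},
    {"x": 0, "y": 0, "z": 30, "turn": 0},
    {"x": 0, "y": 0, "z": 80, "turn": 0},
    {"x": -30, "y": 15, "z": 110, "turn": -3},
    {"x": -65, "y": 33, "z": 120, "turn": -6},
    {"x": -107, "y": 55, "z": 120, "turn": -12},
    {"x": -150, "y": 77, "z": 120, "turn": -12},
    {"x": -190, "y": 98, "z": 120, "turn": -12},
    {"x": -225, "y": 116, "z": 115, "turn": -12},
    {"x": -240, "y": 124, "z": 90, "turn": -12},
    {"x": -243, "y": 125, "z": 60, "turn": -12},
    {"x": -243, "y": 125, "z": 40, "turn": -12},
    {"x": -243, "y": 125, "z": 40, "turn": -12},
    {"x": -243, "y": 125, "z": 40, "turn": -12},
  ],
  grip=0.5,
)

```text
t: 13.2
tool_pos: [0.4202, 0.0742, 0.0577]
orientation: [0.0, 0.994, -0.114, 0.0]
contact_force: [0.7, 0.0, 0.5]
gripper_width: 0.0428
grasp_force: 0.0
```

```bash
python3 - <<'E'
from h import *
s=sense(); print(s["t"],s["tool_pos"],s["orientation"],s["gripper_width"])
p,d,c=snap("wrist","w5.png"); np.savez("w5.npz",p=p,d=d,**c)
p,d,ct=snap("top","t5.png")
q=np.vstack([cv2.resize(cv2.resize(p[120:310,100:460],(560,296),interpolation=cv2.INTER_CUBIC),(560,296))])
w=snap("wrist")[0]
cv2.imwrite("pics/c5.png",cv2.cvtColor(np.vstack([q,w[60:360]]),cv2.COLOR_RGB2BGR))
E
```

```text
13.2 [0.42016214 0.07417997 0.05773266] [ 4.30127173e-05  9.93511624e-01 -1.13730539e-01  1.21816773e-04] 0.042797410814905935
```

View pics/c5.png

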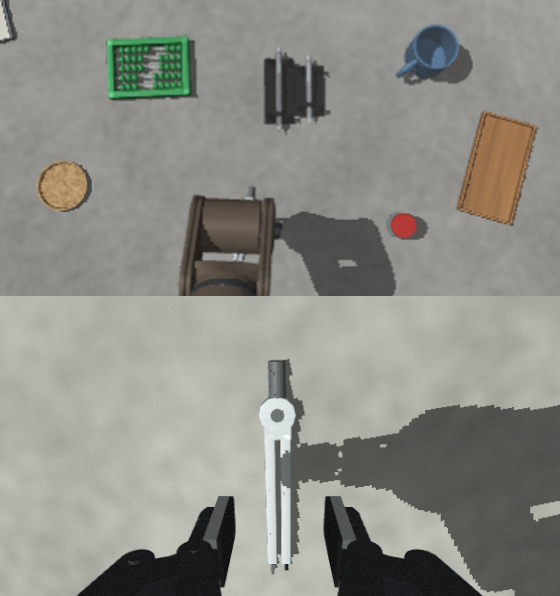

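Both pencils lie in the rack. The compass is aligned with the gripper, with its grip end at wrist px (278,124), the hinge at (277,179) and the leg ends at (280,328).

```bash
python3 - <<'E'
from h import *
w=np.load("w5.npz"); c={k:w[k] for k in("K","k1","R","t")}
print(ends(c,(278,124),(280,334),.005)); print(onz(c,[(277,179)],.01))
E
```

```text
{'mid': array([414. ,  75.4,   5. ]), 'A': array([484.9,  59.5,   5. ]), 'B': array([343.1,  91.2,   5. ]), 'L': np.float64(145.3), 'deg': -12.6}
[[0.45496415 0.06705167 0.01      ]]
```

Emit:
move_arm(
  moves=[
    {"x": 0, "y": 0, "z": -30, "turn": 0},
    {"x": 0, "y": 0, "z": -45, "turn": 0},
    {"x": 0, "y": 0, "z": -52, "turn": 0},
    {"x": 0, "y": 0, "z": -55, "turn": 0},
    {"x": 0, "y": 0, "z": -55, "turn": 0},
  ],
)

```text
t: 13.85
tool_pos: [0.4205, 0.0742, 0.0029]
orientation: [-0.0, 0.994, -0.114, 0.001]
contact_force: [0.5, -0.9, 0.6]
gripper_width: 0.0423
grasp_force: 0.0
```

Emit:
move_arm(
  moves=[
    {"x": 0, "y": 0, "z": 0, "turn": 0},
    {"x": 0, "y": 0, "z": 0, "turn": 0},
    {"x": 0, "y": 0, "z": 0, "turn": 0},
    {"x": 0, "y": 0, "z": 0, "turn": 0},
    {"x": 0, "y": 0, "z": 0, "turn": 0},
    {"x": 0, "y": 0, "z": 0, "turn": 0},
    {"x": 0, "y": 0, "z": 20, "turn": 0},
    {"x": 0, "y": 0, "z": 60, "turn": 0},
    {"x": 20, "y": -10, "z": 105, "turn": 0},
    {"x": 30, "y": -45, "z": 130, "turn": 0},
    {"x": 40, "y": -85, "z": 140, "turn": -1},
  ],
  grip=0,
  squeeze=60,
)

```text
t: 14.95
tool_pos: [0.4622, -0.0114, 0.1463]
orientation: [0.0, 0.993, -0.121, 0.004]
contact_force: [0.3, 0.3, -1.0]
gripper_width: 0.0134
grasp_force: 58.9
```

Emit:
move_arm(
  moves=[
    {"x": 6, "y": -45, "z": 0, "turn": -1},
    {"x": 12, "y": -90, "z": 0, "turn": -2},
    {"x": 18, "y": -135, "z": 0, "turn": -3},
    {"x": 24, "y": -180, "z": 0, "turn": -4},
    {"x": 30, "y": -225, "z": 0, "turn": -4},
    {"x": 36, "y": -270, "z": 0, "turn": -4},
    {"x": 42, "y": -315, "z": 0, "turn": -4},
    {"x": 49, "y": -360, "z": -10, "turn": -4},
    {"x": 52, "y": -384, "z": -35, "turn": -4},
    {"x": 52, "y": -384, "z": -35, "turn": -4},
    {"x": 52, "y": -384, "z": -35, "turn": -4},
    {"x": 52, "y": -384, "z": -35, "turn": -4},
  ],
)

```text
t: 16.15
tool_pos: [0.512, -0.3937, 0.1078]
orientation: [-0.0, 0.988, -0.156, 0.0]
contact_force: [-1.0, -0.4, -1.0]
gripper_width: 0.0134
grasp_force: 58.9
```

```bash
python3 - <<'E'
from h import *
s=sense(); print(s["t"],s["tool_pos"],s["orientation"],s["gripper_width"])
p,d,c=snap("wrist","w6.png"); np.savez("w6.npz",p=p,d=d,**c)
E
```

```text
16.15 [ 0.51202494 -0.39370852  0.10783845] [-5.12041144e-05  9.87682557e-01 -1.56470891e-01  1.54103515e-04] 0.013449560653063932
```

View pics/w6.png

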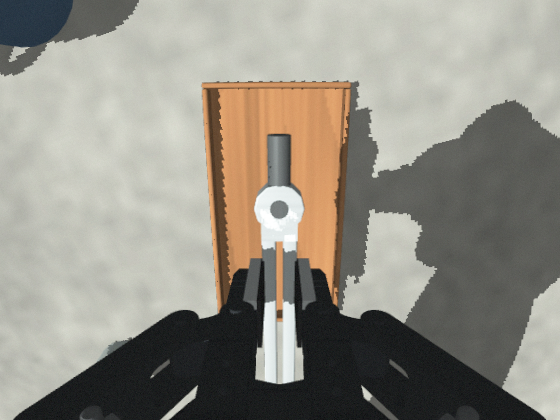

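The compass hangs aligned over the tray, with the tray's far wall at row 84 and its sides at columns 204 to 350. I'll lower it now.

Emit:
move_arm(
  moves=[
    {"x": 0, "y": 0, "z": -40, "turn": 0},
    {"x": 0, "y": 0, "z": -70, "turn": 0},
    {"x": 0, "y": 0, "z": -88, "turn": 0},
    {"x": 0, "y": 0, "z": -95, "turn": 0},
    {"x": 0, "y": 0, "z": -98, "turn": 0},
    {"x": 0, "y": 0, "z": -100, "turn": 0},
    {"x": 0, "y": 0, "z": -101, "turn": 0},
    {"x": 0, "y": 0, "z": -101, "turn": 0},
  ],
)

```text
t: 17.0
tool_pos: [0.5124, -0.3953, 0.0075]
orientation: [0.001, 0.988, -0.157, 0.001]
contact_force: [-0.1, 0.6, 0.0]
gripper_width: 0.0139
grasp_force: 59.0
```

Emit:
move_arm(
  moves=[
    {"x": 0, "y": 0, "z": 0, "turn": 0},
    {"x": 0, "y": 0, "z": 0, "turn": 0},
    {"x": 0, "y": 0, "z": 0, "turn": 0},
    {"x": 0, "y": 0, "z": 0, "turn": 0},
    {"x": 0, "y": 0, "z": 30, "turn": 0},
    {"x": 0, "y": 0, "z": 80, "turn": 0},
    {"x": 0, "y": 0, "z": 120, "turn": 0},
  ],
  grip=0.5,
)

```text
t: 17.7
tool_pos: [0.5119, -0.3948, 0.1281]
orientation: [0.0, 0.988, -0.157, 0.0]
contact_force: [0.6, -1.1, -0.2]
gripper_width: 0.043
grasp_force: 0.0
```

Emit:
move_arm(
  moves=[
    {"x": -20, "y": 38, "z": 10, "turn": 2},
    {"x": -40, "y": 76, "z": 10, "turn": 5},
    {"x": -60, "y": 114, "z": 10, "turn": 8},
    {"x": -80, "y": 150, "z": 10, "turn": 8},
    {"x": -95, "y": 178, "z": 10, "turn": 8},
    {"x": -102, "y": 190, "z": 10, "turn": 8},
    {"x": -102, "y": 190, "z": 10, "turn": 8},
    {"x": -102, "y": 190, "z": 10, "turn": 8},
    {"x": -102, "y": 190, "z": 10, "turn": 8},
  ],
  grip=1,
)

```text
t: 18.6
tool_pos: [0.4107, -0.2061, 0.1369]
orientation: [0.0, 0.996, -0.088, 0.001]
contact_force: [-1.0, 0.4, 0.5]
gripper_width: 0.0853
grasp_force: 0.0
```

```bash
python3 - <<'E'
from h import *
s=sense(); print(s["t"],s["tool_pos"],s["orientation"],s["gripper_width"])
p,d,c=snap("wrist"); pt,dt,ct=snap("top","t7.png")
q=cv2.resize(pt[120:310,100:460],(560,296),interpolation=cv2.INTER_CUBIC)
cv2.imwrite("pics/c7.png",cv2.cvtColor(np.vstack([q,p[100:400]]),cv2.COLOR_RGB2BGR)); np.savez("w7.npz",p=p,d=d,**c)
E
```

```text
18.6 [ 0.41071617 -0.20606705  0.13689328] [ 4.98656961e-04  9.96123815e-01 -8.79588122e-02  5.86162329e-04] 0.08526499357981367
```

View pics/c7.png

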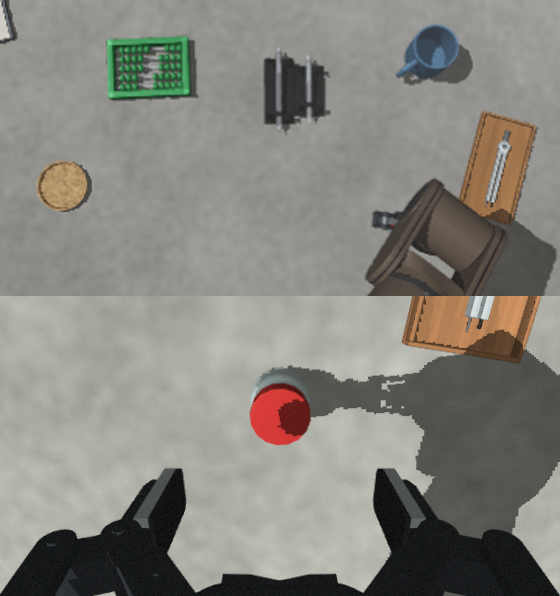

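The compass lies in the tray. The jar lid centre is at wrist px (280,219).

```bash
python3 - <<'E'
from h import *
w=np.load("w7.npz"); c={k:w[k] for k in("K","k1","R","t")}
print(onz(c,[(280,215),(280,219),(250,214),(311,215)],.06))
ct=optics.calibration("top"); p,d=optics.get_image("top")
b=models.recognise("dish","top")[0]["bbox"]; print(b,onz(ct,[(b[0]+b[2]/2,b[1]+b[3]/2)],.01))
P=cloud(ct,d); u=slice(int(b[0])-5,int(b[0]+b[2])+6); v=slice(int(b[1])-5,int(b[1]+b[3])+6)
h=cv2.cvtColor(p,cv2.COLOR_RGB2HSV)[v,u]; m=(h[...,1]>70); q=P[v,u][m][:,:2]; print(m.sum(),cv2.minEnclosingCircle((q*1000).astype(np.float32)))
E
```

```text
[[ 0.41307197 -0.20748007  0.06      ]
 [ 0.41015213 -0.20695878  0.06      ]
 [ 0.41747849 -0.18715684  0.06      ]
 [ 0.40925539 -0.22864561  0.06      ]]
[125.5, 223.4, 31.4, 36.9] [[0.48839455 0.40034765 0.01      ]]
815 ((498.0487976074219, 406.8429870605469), 47.44034194946289)
```

Emit:
move_arm(
  moves=[
    {"x": 0, "y": 0, "z": -40, "turn": 0},
    {"x": 0, "y": 0, "z": -75, "turn": 0},
    {"x": 0, "y": 0, "z": -100, "turn": 0},
    {"x": 0, "y": 0, "z": -110, "turn": 0},
    {"x": 0, "y": 0, "z": -114, "turn": 0},
    {"x": 0, "y": 0, "z": -114, "turn": 0},
  ],
)

```text
t: 19.4
tool_pos: [0.4103, -0.2051, 0.0227]
orientation: [0.0, 0.996, -0.088, 0.0]
contact_force: [0.2, -0.6, 0.3]
gripper_width: 0.0853
grasp_force: 0.0
```

Emit:
move_arm(
  moves=[
    {"x": 0, "y": 0, "z": 0, "turn": 0},
    {"x": 0, "y": 0, "z": 0, "turn": 0},
    {"x": 0, "y": 0, "z": 0, "turn": 0},
    {"x": 0, "y": 0, "z": 0, "turn": 0},
    {"x": 0, "y": 0, "z": 0, "turn": 0},
    {"x": 0, "y": 0, "z": 0, "turn": 0},
    {"x": 0, "y": 0, "z": 0, "turn": 0},
    {"x": 0, "y": 0, "z": 20, "turn": 0},
    {"x": 0, "y": 0, "z": 50, "turn": 0},
    {"x": 5, "y": 0, "z": 80, "turn": 0},
    {"x": 10, "y": 0, "z": 100, "turn": 0},
  ],
  grip=0,
  squeeze=40,
)

```text
t: 20.5
tool_pos: [0.4205, -0.2051, 0.1248]
orientation: [0.001, 0.996, -0.088, 0.001]
contact_force: [-0.2, 0.6, -0.4]
gripper_width: 0.0449
grasp_force: 41.3
```

Emit:
move_arm(
  moves=[
    {"x": 12, "y": 30, "z": 0, "turn": 1},
    {"x": 22, "y": 70, "z": 0, "turn": 2},
    {"x": 32, "y": 112, "z": 0, "turn": 4},
    {"x": 40, "y": 155, "z": 0, "turn": 6},
    {"x": 45, "y": 198, "z": 0, "turn": 8},
    {"x": 50, "y": 241, "z": 0, "turn": 10},
    {"x": 54, "y": 284, "z": 0, "turn": 12},
    {"x": 57, "y": 327, "z": 0, "turn": 14},
    {"x": 60, "y": 370, "z": 0, "turn": 16},
    {"x": 64, "y": 413, "z": 0, "turn": 18},
    {"x": 68, "y": 456, "z": 0, "turn": 20},
    {"x": 71, "y": 499, "z": 0, "turn": 20},
    {"x": 74, "y": 542, "z": 0, "turn": 20},
    {"x": 76, "y": 580, "z": 0, "turn": 20},
    {"x": 77, "y": 602, "z": 0, "turn": 20},
    {"x": 77, "y": 608, "z": 0, "turn": 20},
    {"x": 77, "y": 608, "z": 0, "turn": 20},
    {"x": 77, "y": 608, "z": 0, "turn": 20},
  ],
)

```text
t: 22.3
tool_pos: [0.4966, 0.4023, 0.1221]
orientation: [0.0, 0.996, 0.086, -0.0]
contact_force: [-0.2, -0.5, -0.8]
gripper_width: 0.0451
grasp_force: 41.3
```

```bash
python3 - <<'E'
from h import *
s=sense(); print(s["t"],s["tool_pos"],s["orientation"],s["gripper_width"])
p,d,c=snap("wrist","w8.png"); np.savez("w8.npz",p=p,d=d,**c)
E
```

```text
22.3 [0.49659853 0.40231085 0.12208402] [ 3.97323485e-04  9.96253617e-01  8.64780912e-02 -3.34608874e-04] 0.04511560959808952
```

View pics/w8.png

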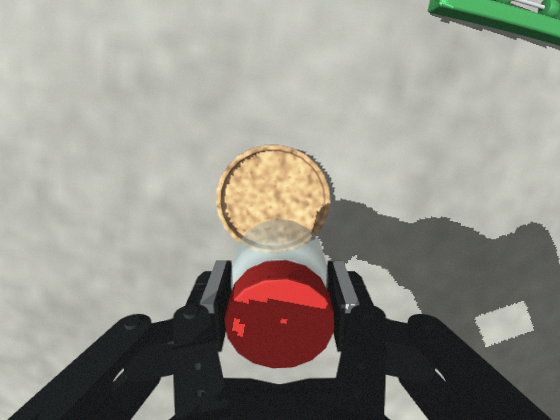

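The jar is held upright. The dish rim spans columns 217 to 331 around row 197, with its top at row 144.

```bash
python3 - <<'E'
from h import *
w=np.load("w8.npz"); c={k:w[k] for k in("K","k1","R","t")}
q=onz(c,[(217,197),(331,197),(274,144.5),(233,163),(315,163),(240,243)],.01)[:,:2]; print(q)
A=np.c_[2*q,np.ones(len(q))]; s=np.linalg.lstsq(A,(q**2).sum(1),rcond=None)[0]; print(s[:2],np.sqrt(s[2]+(s[:2]**2).sum()))
print("lid",onz(c,[(279,314)],.122-.022+.06))
E
```

```text
[[0.49263978 0.45118817]
 [0.50802911 0.3622289 ]
 [0.54110223 0.41357027]
 [0.52186036 0.44216814]
 [0.53255709 0.38029719]
 [0.45610336 0.4278694 ]]
[0.49575368 0.40589023] 0.04527038128614182
lid [[0.50227307 0.40319848 0.16      ]]
```

Emit:
move_arm(
  moves=[
    {"x": -3, "y": 3, "z": -35, "turn": 0},
    {"x": -3, "y": 3, "z": -65, "turn": 0},
    {"x": -3, "y": 3, "z": -83, "turn": 0},
    {"x": -3, "y": 3, "z": -90, "turn": 0},
    {"x": -3, "y": 3, "z": -93, "turn": 0},
    {"x": -3, "y": 3, "z": -95, "turn": 0},
    {"x": -3, "y": 3, "z": -96, "turn": 0},
    {"x": -3, "y": 3, "z": -96, "turn": 0},
  ],
)

```text
t: 23.15
tool_pos: [0.4949, 0.4068, 0.028]
orientation: [-0.0, 0.996, 0.087, 0.001]
contact_force: [-0.0, -0.9, 2.2]
gripper_width: 0.0448
grasp_force: 41.6
```

Contact is starting, so I'll release, rise clear and look.

Emit:
move_arm(
  moves=[
    {"x": 0, "y": 0, "z": -1, "turn": 0},
    {"x": 0, "y": 0, "z": -1, "turn": 0},
    {"x": 0, "y": 0, "z": -1, "turn": 0},
    {"x": 0, "y": 0, "z": -1, "turn": 0},
    {"x": 0, "y": 0, "z": -1, "turn": 0},
    {"x": 0, "y": 0, "z": -1, "turn": 0},
    {"x": 0, "y": 0, "z": 20, "turn": 0},
    {"x": 0, "y": 0, "z": 60, "turn": 0},
    {"x": 0, "y": 0, "z": 110, "turn": 0},
    {"x": -25, "y": 0, "z": 160, "turn": 0},
    {"x": -25, "y": 0, "z": 180, "turn": 0},
    {"x": -25, "y": 0, "z": 180, "turn": 0},
    {"x": -25, "y": 0, "z": 180, "turn": 0},
  ],
  grip=1,
)

```text
t: 24.45
tool_pos: [0.4688, 0.4063, 0.2065]
orientation: [-0.0, 0.996, 0.087, 0.0]
contact_force: [-0.5, 0.4, -0.8]
gripper_width: 0.0854
grasp_force: 0.0
```

```bash
python3 - <<'E'
from h import *
print(sense()["t"],sense()["tool_pos"])
p,d,c=snap("wrist"); pt,dt,ct=snap("top"); ps,ds,cs=snap("side")
a=np.hstack([p[60:360,100:460][::1],cv2.resize(ps[60:400,60:440],(336,300))])
b=cv2.resize(pt[130:300,180:460],(a.shape[1],300),interpolation=cv2.INTER_CUBIC)
cv2.imwrite("pics/c9.png",cv2.cvtColor(np.vstack([a,b]),cv2.COLOR_RGB2BGR)); np.savez("w9.npz",p=p,d=d,dt=dt,ds=ds,**c)
P=cloud(c,d); z=P[...,2]; m=(z>.055)&(z<.075)&(d>0)&(p[...,0]>2*p[...,1].astype(int)); q=P[m]; print("lid z",np.percentile(q[:,2],[5,50,95]),cv2.minEnclosingCircle((q[:,:2]*1000).astype(np.float32)))
E
```

```text
24.45 [0.4687925  0.40632765 0.20645325]
lid z [0.06185762 0.06320546 0.06439119] ((492.9776306152344, 406.1910095214844), 21.29917335510254)
```

View pics/c9.png

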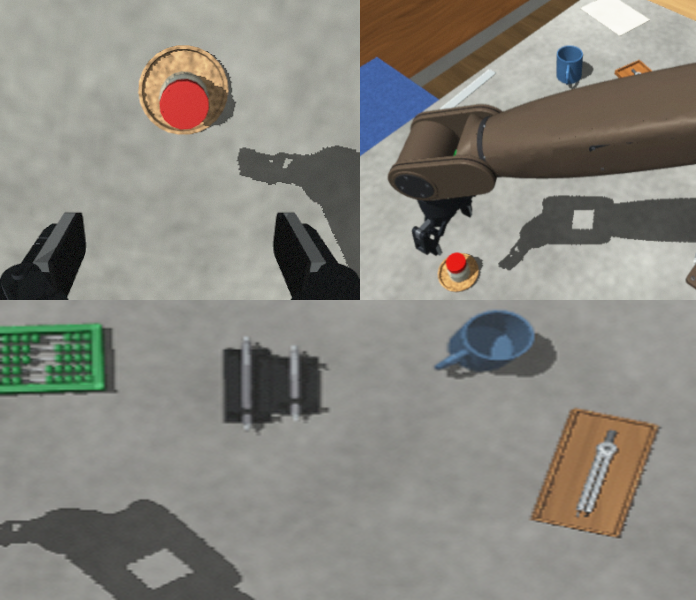

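The jar stands in the dish, with its lid top at about 64 mm. The compass is in the tray and both pencils are in the rack. I'll check pencil seating from close by.

Emit:
move_arm(
  moves=[
    {"x": 15, "y": -45, "z": 0, "turn": -2},
    {"x": 30, "y": -90, "z": 0, "turn": -4},
    {"x": 45, "y": -135, "z": 0, "turn": -6},
    {"x": 60, "y": -180, "z": 0, "turn": -8},
    {"x": 75, "y": -225, "z": 0, "turn": -10},
    {"x": 90, "y": -270, "z": 0, "turn": -10},
    {"x": 102, "y": -315, "z": 0, "turn": -10},
    {"x": 114, "y": -360, "z": 0, "turn": -10},
    {"x": 120, "y": -405, "z": 0, "turn": -10},
    {"x": 120, "y": -426, "z": 0, "turn": -10},
    {"x": 120, "y": -426, "z": 0, "turn": -10},
    {"x": 120, "y": -426, "z": 0, "turn": -10},
    {"x": 120, "y": -426, "z": 0, "turn": -10},
  ],
)

```text
t: 25.9
tool_pos: [0.5883, -0.0186, 0.2052]
orientation: [-0.0, 1.0, -0.0, -0.001]
contact_force: [0.1, 0.2, -0.4]
gripper_width: 0.0851
grasp_force: 0.0
```

```bash
python3 - <<'E'
from h import *
p,d,c=snap("wrist","w10.png"); P=cloud(c,d); z=P[...,2]; print(sense()["t"],sense()["tool_pos"])
for n,y,h in(("long",.0063,.078),("short",-.0497,.062)):
    m=(d>0)&(abs(P[...,1]-y+.014*(P[...,0]-.661))<.005)&(z>.019)&(z<.045)&(abs(P[...,0]-.66)<.1); q=P[m]
    print(n,"x",np.percentile(q[:,0],[.3,99.7]).round(4),"mid",np.percentile(q[:,0],[.3,99.7]).mean().round(4))
    for a in(.62,.64,.66,.68,.70):
        s=P[(abs(P[...,0]-a)<.006)&(abs(P[...,1]-y)<.011)&(z>.021)&(z<.045)&(d>0)]
        t=np.percentile(s[:,2],90); s=s[s[:,2]>t-.004]; print(a,"top",t.round(4),"y",np.median(s[:,1]).round(4))
E
```

```text
25.95 [ 0.58843604 -0.01842143  0.20553141]
long x [0.5865 0.7392] mid 0.6628
0.62 top 0.0278 y 0.0064
0.64 top 0.0275 y 0.0064
0.66 top 0.0272 y 0.0061
0.68 top 0.027 y 0.0056
0.7 top 0.0278 y 0.0058
short x [0.6015 0.7223] mid 0.6619
0.62 top 0.0274 y -0.0485
0.64 top 0.0277 y -0.0483
0.66 top 0.0274 y -0.0491
0.68 top 0.0281 y -0.0494
0.7 top 0.0279 y -0.0498
```

View pics/w10.png

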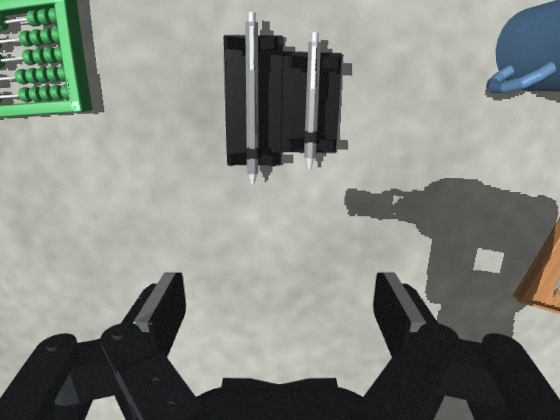

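Both pencils are seated and level, with tops at about 27.5 mm and axes at 22 mm. Their middles are within about 2 mm of the rack centre, and the gripper touches nothing.

```bash
python3 -c "
from h import *
print(job.job_done())"
```

```text
the job is handed in; nothing more can be done
None
```

I placed both pencils, the compass and the jar as asked and handed the job in at about 26 s; I left the abacus and mug alone, and the hand-in returned no verdict.

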